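Wind the spring power unit and set its brake

TASK

On the repair bench, wind the spring of the wind-up power unit fully by turning its winged key clockwise (seen from above) in repeated partial turns until it comes to its stop and the ratchet holds it there. Then press the brake lever on the same unit down until its catch holds it down. Do not bump the microscope beside the key, and leave the reel, jar, bottle and screwdriver standing or lying where they are.

Things in the scene. Friction and masses are not known exactly. Their poses are not given: they have to be found in the camera images.
- unit: Wind-up power unit, bolted down. Origin on the table under the key's vertical axis, round which stands an aluminium drum, 100 mm across, 70 mm high. A black chassis 84 mm wide, 30 mm high runs from it along the unit's +y to y = 146 mm; the brake lever is on it at x = 0, y = 58 to 137 mm. A small white dial's pointer turns with the key.
- key (a joint): Turn of the winged key in rad, growing clockwise from above: 0 run down, 7.5 hard stop (fully wound). A ratchet clicks every 0.35 rad: let go, the spring turns the key back to the last click (the final one is at 7.38) and it cannot be turned back farther. Turning takes 0.08 to 0.15 N m. Yaw of key_top = unit's yaw minus this value.
- key_top (a point): Centre of the steel key's top, on its axis, 115 mm above the table; x axis along the wings. A butterfly key: two upright discs, 30 mm across, 8 mm thick, centred 28 mm either side of the axis at 99 mm height (wings reach 43 mm out, 84 to 114 mm high), on a hub 18 mm across.
- key_wing (a point): Centre of one wing disc (the one on the key's +x), 28 mm from the axis, 99 mm above the table. The other wing lies across the axis.
- lever (a joint): Angle of the sprung brake lever in rad: 0 up (released), 0.36 fully down. Past about 0.25 its catch pulls it down and holds it; let go before that and it springs up. Pressing takes about 8 N at the tab, lifting it out about 5 N.
- lever_tab (a point): Centre of the upper face of the lever's flat steel thumb tab (28 x 26 mm, 6 mm thick) at its free end. Up: 78 mm above the table, sloping 0.36 rad, 119 mm from the key's axis along the unit's +y. Down: level, 55 mm high, 124 mm from the axis. The pivot runs along the unit's x at y = 58 mm, 52 mm high.
- microscope: Bench microscope, fixed. Origin on the table on the key's axis. Its column, 18 mm across, 215 mm high, stands 80 mm from the key's axis along this body's +x; beyond it lie its base (x = 71 to 201 mm, 110 mm wide, 10 mm high) and its head (34 mm tube at x = 145 mm, 118 to 215 mm high, on a bar at 195 mm).
- spool: Bystander: solder reel standing on its flange, 54 mm across, 40 mm high. Origin under its centre.
- flux_jar: Bystander: amber glass jar, 42 mm across, 55 mm high. Origin under its centre.
- alcohol: Bystander: clear plastic bottle, 52 mm across, 140 mm high. Origin under its centre.
- screwdriver: Bystander: screwdriver, 160 mm long, lying along its x. Origin on the table under its middle.
Mind the look-alikes: they are no part of the job. What is shaped like the unit but blue or yellow is not meant.

How it is judged (in metres and radians):
On the way, in this order (a step that is already met when the one before it is completed fails the run):
1. the key is wound to its last click before the stop, the lever still up (value of joint key above 7.2 rad), for 0.3 s.
2. the brake lever is down in its catch (value of joint lever above 0.29 rad), for 0.2 s.
At the end, for the whole second after the job is handed in: The key is held by its ratchet at the last click before the stop (key above 7.2 rad) and at rest, the brake lever is held down in its catch (lever above 0.29 rad), and the bystanders stand within 15 mm of where they were (value of joint key above 7.2 rad and value of joint lever above 0.29 rad and velocity of joint key between -0.05 and 0.05 rad/s); the robot touches nothing.
It fails at once if the microscope is bumped by the robot (over 3 N) (contact force between microscope and the fingers above 3 N or contact force between microscope and the arm above 3 N).
It fails at once if the solder reel is shifted by more than 15 mm or tipped (distance of spool from where it was at the start of the episode above 0.015 m or angle between spool's own z axis and vertical above 0.3 rad).
It fails at once if the flux jar is shifted by more than 15 mm or tipped (distance of flux_jar from where it was at the start of the episode above 0.015 m or angle between flux_jar's own z axis and vertical above 0.3 rad).
It fails at once if the alcohol bottle is shifted by more than 15 mm or tipped (distance of alcohol from where it was at the start of the episode above 0.015 m or angle between alcohol's own z axis and vertical above 0.3 rad).
It fails at once if the screwdriver is shifted by more than 15 mm (distance of screwdriver from where it was at the start of the episode above 0.015 m).
It also fails if it takes over 58 s, if anything falls off the work surface, if the arm or the gripper's body presses on something with over 40 N, if the wrist force passes 120 N, or if a joint passes its speed limit or range.

ROBOT

A 6-joint arm with a two-finger parallel gripper is mounted at the origin on the work surface. World frame = base frame: x ahead of the robot, y to its left, z up, the work surface at z = 0. Lengths are in m, angles in degrees, forces in N, time in s.
With the tool pointing down it reaches from about 0.35 to 0.875 m from the base axis. Payload 4.2 kg.
Tool frame: the origin (TCP) lies midway between the tips of the shut fingers; the grasp point (between the pads) lies 19 mm behind it (env.tcp_to_grasp is the distance from the TCP to the grasp point, in m); z points along the fingers, y is the line along which they close (so a half turn about z gives the same grasp; the last joint's range is limited). The gripper opens to 87 mm and grips with 3 to 60 N. Pads are 19 mm wide; open, the fingers measure 117 mm over their backs; the gripper's body (75 mm by 190 mm) begins 51 mm behind the grasp point.
Start: joints at [-52.449, 22.042, 0.453, 0, -68.411, -14.817], TCP at [0.242, -0.576, 0.223] pointing down, gripper open.
Joint ranges: [-179.83, 179.83], [-69.29, 118.12], [-61.27, 80.66], [-181.25, 117.63], [-171.15, -9.14], [-177.46, 177.46]. Speed limits (degrees/s): [159.86, 159.86, 180, 180, 180, 180].

INTERFACE

Orientations are given as a 3x3 rotation matrix whose columns are the frame's x, y, z axes.
In Python, from plant import env gives the robot as it stands.
- The arm moves only by the tool drive_tool, never from a script. Its argument "rows" is text: rows parted by semicolons, each of 4 numbers parted by spaces: the shift along the tool's x, y, z in m, then the turn about the tool's z in degrees. In form: dx dy dz spin; .... A call has 1 to 8 rows; each row is the pose to reach, as a shift and turn from the pose commanded when the call began, along the tool's axes at that moment; what a row does not reach only later rows make up. A row lasts 1/12 s, in which the tool goes at most 41.7 mm and 7.16 degrees, less where a joint would pass 70% of its speed; a pose out of reach is approached as far as the arm can. A call with a gripper value outside its range is refused whole. "hand" is the finger opening in m, from 0 to 0.087, set as the call begins (left out, the last holds). The fingers move at their own pace and stop on an object; "newtons" is the grip in N (left out, the last holds). Time passes only in rows, so rows that repeat a pose let the fingers close. It gives the time, the measured TCP pose, the force, the opening and the grip force at its end, in the units of the state.
- env.state(): the state, without advancing time (a new reading comes with each control period).
- env.get_image(name): name is "scene" or "top" or "wrist"; returns a dict with "image" (384x512x3 uint8, red, green, blue), "fx", "fy", "cx", "cy" (pixels), "rvec" (rotation vector, rad) and "tvec" (3), from world to camera coordinates, as OpenCV has them; the wrist camera has in their place "hand_eye" (4x4, takes a point from camera to tool coordinates, whose origin is the TCP and whose axes are the flange's). Camera axes: x right, y down, z forward; pixel columns grow to the right and rows downward; lengths in m; the calibration is good to about 2 mm. A picture is of the moment at which its call begins: read the wrist's pose just before it. There is no depth.
- env.hand_in(): hands the job in; it is judged then, once.
The state is a dict: "t": time; "q": joint angles; "joint_vel": joint speeds; "joint_efforts": joint torques, N m; "ee_pos": TCP position; "tool_rot": TCP orientation; "wrist_force": force on the tool from outside, world axes, zero at the start; "moment": the same for the moment, N m; "grip_width": finger opening in m; "grasp_force": force on a finger pad.
Only numpy, scipy, OpenCV 4.12 (cv2) and the standard library are available. Lean on these libraries where they do the work, as an engineer would, in place of code of your own. Each camera call takes 0.05 s, during which the arm holds its last target. There are 200 camera calls.

## Working session

There is one attempt and no reset: what is moved stays moved. The work goes in short steps, Python scripts to look and compute and a tool call to move; the robot and the scene stay as the last step left them, time stands still between calls to the robot, and variables do not carry over. Pictures are saved under pics/ and viewed, at most 10 in all, crops included, and the job is handed in when it is done.

Besides the shell and the picture viewer there is one more tool, called by a JSON object that holds its "op" and its "data", one argument or row to a line. drive_tool: Moves the arm, as the interface text tells. Its arguments: {"type":"object","properties":{"rows":{"type":"string"},"hand":{"type":"number"},"newtons":{"type":"number"}},"required":["rows"]}

```bash
mkdir -p pics; ls; python3 - <<'E'
from plant import env
import cv2
for n in("scene","top"):
    d=env.get_image(n); cv2.imwrite(f"pics/{n}0.png",d["image"][:,:,::-1])
    print(n,d["fx"],d["fy"],d["cx"],d["cy"],d["rvec"],d["tvec"])
s=env.state(); print(s)
E
```

```text
pics
scene 385.8504763688768 385.8504763688768 256.49341300021547 189.3793353577683 [ 1.01640725  2.26278843 -1.17307636] [ 0.48120581 -0.06738066  1.41120045]
top 487.9863410386215 487.9863410386215 251.32383066813765 194.75426799118756 [ 2.17553954 -2.1446973   0.11915978] [-0.198443    0.541823    1.52300672]
{'t': 0.1, 'q': array([-5.24511394e+01,  2.20843086e+01,  3.89259501e-01, -2.39702180e-02,
       -6.84111988e+01, -1.48181355e+01]), 'joint_vel': array([ 0.01219797, -0.05919272,  0.12120694,  0.04073441,  0.05778506,
        0.00277469]), 'joint_efforts': array([-4.17583374e-05, -3.91688704e+01,  1.87934697e+01,  4.23184633e+00,
        1.34452633e-02, -7.78380036e-05]), 'ee_pos': array([ 0.24132598, -0.57596069,  0.22160532]), 'tool_rot': array([[-9.22390581e-01, -3.86257610e-01, -8.21686855e-04],
       [-3.86258471e-01,  9.22389006e-01,  1.70726516e-03],
       [ 9.84707601e-05,  1.89214881e-03, -9.99998205e-01]]), 'wrist_force': array([-0.2187195 , -0.63400811,  1.22121787]), 'moment': array([-0.02263171, -0.0342947 ,  0.01617241]), 'grasp_force': 0.0, 'grip_width': 0.0866801110121425}
```

View pics/top0.png

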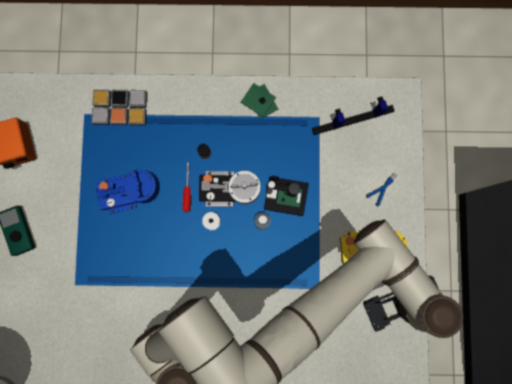

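View pics/scene0.png

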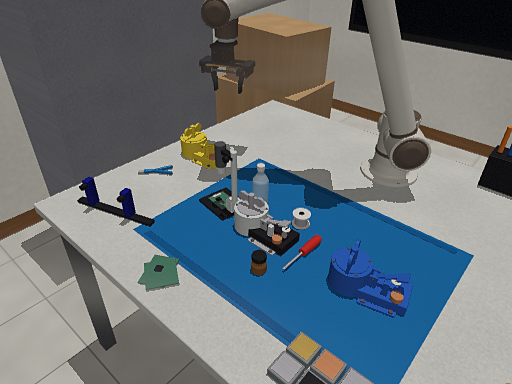

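Three units have this shape in the top view: blue at (128,190), yellow at (370,245), and aluminium drum with black chassis at (235,187). The last one fits the description. I'll confirm it in an enlarged crop.

```bash
cat > h.py <<'E'
import numpy as np, cv2
from plant import env
def cast(d,u,v,z):
    R=cv2.Rodrigues(np.array(d["rvec"],float))[0]; C=-R.T@d["tvec"]
    r=R.T@np.array([(u-d["cx"])/d["fx"],(v-d["cy"])/d["fy"],1.]); return C+r*(z-C[2])/r[2]
def proj(d,p):
    return cv2.projectPoints(np.array(p,float).reshape(-1,3),np.array(d["rvec"],float),np.array(d["tvec"],float),np.array([[d["fx"],0,d["cx"]],[0,d["fy"],d["cy"]],[0,0,1.]]),None)[0].reshape(-1,2)
E
python3 - <<'E'
from h import *
t=cv2.imread("pics/top0.png"); s=cv2.imread("pics/scene0.png")
a=cv2.resize(t[145:245,175:315],None,fx=5.7,fy=5.7,interpolation=cv2.INTER_CUBIC)[:590]
cv2.imwrite("pics/c1.png",a)
cv2.imwrite("pics/c2.png",cv2.resize(s[135:285,190:340],None,fx=4,fy=4,interpolation=cv2.INTER_CUBIC))
d=env.get_image("top")
for u,v,z in((244,187,.07),(244,187,.115),(208,187,.078),(262,220,.14),(210,220,.04),(204,151,.055),(186,190,.01)): print(u,v,cast(d,u,v,z).round(4))
E
```

```text
244 187 [ 0.564  -0.1678  0.07  ]
244 187 [ 0.5581 -0.1687  0.115 ]
208 187 [ 0.5614 -0.0566  0.078 ]
262 220 [ 0.4577 -0.2238  0.14  ]
210 220 [ 0.4617 -0.0619  0.04  ]
204 151 [ 0.6792 -0.0389  0.055 ]
186 190 [0.5595 0.0208 0.01  ]
```

View pics/c1.png

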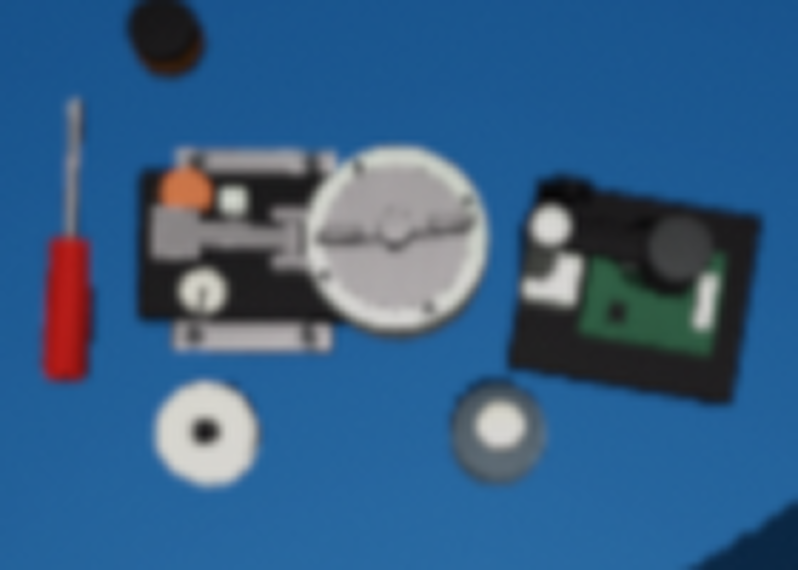

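View pics/c2.png

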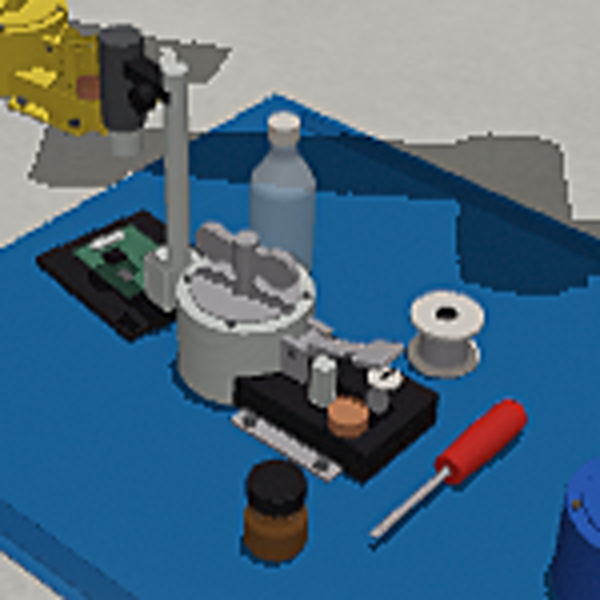

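The crops confirm it: the aluminium drum and black chassis are the unit. In c1 the key hub is at (398,235), the wings lie roughly along the unit's y, the lever tab is at (175,232), and the white column top of the microscope is at (550,225). Next I'll compute their positions.

```bash
python3 - <<'E'
from h import *
T=env.get_image("top"); S=env.get_image("scene")
P=lambda x,y:(175+(x+.5)/5.7-.5,145+(y+.5)/5.7-.5)
for n,x,y,z in(("hub",398,228,.115),("drum",398,240,.07),("wingL",320,238,.105),("wingR",475,224,.105),("tab",175,232,.078),("col",550,225,.215),("chTL",139,172,.03),("chBL",139,318,.03),("bottle",500,425,.14),("jar",163,28,.055),("reel",207,432,.04),("orange",186,190,.04)):
    print(n,cast(T,*P(x,y),z).round(4))
Q=lambda x,y:(190+(x+.5)/4-.5,135+(y+.5)/4-.5)
for n,x,y,z in(("hub",246,238,.115),("coltop",174,68,.215),("tab",378,352,.078),("orange",348,408,.04)):
    print("S",n,cast(S,*Q(x,y),z).round(4))
# drum rim by mask in top view
im=T["image"]; hsv=cv2.cvtColor(im,cv2.COLOR_RGB2HSV)
m=((hsv[...,1]<60)&(hsv[...,2]>110)).astype(np.uint8); mm=np.zeros_like(m); mm[165:208,224:266]=m[165:208,224:266]
c=max(cv2.findContours(mm,0,2)[0],key=cv2.contourArea); (u,v),r=cv2.minEnclosingCircle(c); print(u,v,r,cast(T,u,v,.07),cast(T,u+r,v,.07))
E
```

```text
hub [ 0.5655 -0.1698  0.115 ]
drum [ 0.565 -0.169  0.07 ]
wingL [ 0.5609 -0.1282  0.105 ]
wingR [ 0.5696 -0.2106  0.105 ]
tab [ 0.5666 -0.0481  0.078 ]
col [ 0.5544 -0.2468  0.215 ]
chTL [ 0.6068 -0.0221  0.03  ]
chBL [ 0.5243 -0.0243  0.03  ]
bottle [ 0.4602 -0.2246  0.14  ]
jar [ 0.684  -0.0362  0.055 ]
reel [ 0.4606 -0.0647  0.04  ]
orange [ 0.5954 -0.0498  0.04  ]
S hub [ 0.5668 -0.1659  0.115 ]
S coltop [ 0.5537 -0.2458  0.215 ]
S tab [ 0.5665 -0.0466  0.078 ]
S orange [ 0.5896 -0.0518  0.04  ]
241.65350341796875 186.12742614746094 18.313701629638672 [ 0.56665815 -0.16043832  0.07      ] [ 0.56745517 -0.21737857  0.07      ]
```

Both views agree:

| Feature | Position (m) | Check |
|---|---|---|
| Key axis | (0.5655, -0.169) | – |
| Tab | (0.5665, -0.047) | 0.12 from the axis |
| Microscope column | (0.554, -0.2465) | 0.078 from the axis |

The wing line is at about 96°, and the unit's yaw is about 0.

The plan is to shut the fingers and push the wings round on a circle of r = 34 mm, keeping the tool's orientation fixed so the narrow side of the gripper body faces the column. Then I'll lift over and take the next wing.

{"op": "drive_tool", "data": {
  "rows": "0 0 -0.04 -7; 0 0 -0.06 -14; -0.033 0.021 -0.06 -21; -0.066 0.042 -0.06 -28; -0.1 0.063 -0.06 -35; -0.133 0.085 -0.06 -42; -0.166 0.106 -0.06 -49; -0.2 0.127 -0.06 -56",
  "hand": 0,
  "newtons": 20
}}

```text
t: 0.92
ee_pos: [0.3774, -0.3803, 0.2826]
tool_rot: [[-0.19, -0.982, 0.0], [-0.982, 0.19, -0.0], [-0.0, -0.0, -1.0]]
wrist_force: [0.5, -0.6, 0.2]
grip_width: 0.0419
grasp_force: 0.0
```

{"op": "drive_tool", "data": {
  "rows": "-0.036 -0.016 0 -5; -0.073 -0.032 0 -11; -0.109 -0.048 0 -11; -0.145 -0.064 0 -11; -0.181 -0.08 0 -11; -0.218 -0.096 0 -11; -0.2613 -0.1153 0 -11; -0.2613 -0.1153 0 -11"
}}

```text
t: 1.58
ee_pos: [0.544, -0.1439, 0.2819]
tool_rot: [[0.001, -1.0, 0.001], [-1.0, -0.001, 0.001], [-0.001, -0.001, -1.0]]
wrist_force: [0.2, -0.3, -0.6]
grip_width: 0.0007
grasp_force: 0.0
```

```bash
python3 - <<'E'
from h import *
s=env.state(); print(s["ee_pos"],s["tool_rot"].round(4),s["q"])
d=env.get_image("wrist"); print(d["hand_eye"],d["fx"],d["cx"],d["cy"])
cv2.imwrite("pics/w1.png",d["image"][:,:,::-1])
H=np.linalg.inv(d["hand_eye"])
for n,p in(("hub",(.5655,-.169,.115)),("tab",(.5665,-.047,.078)),("drumc",(.5655,-.169,.07)),("col",(.554,-.2465,.215))):
    q=H@np.r_[s["tool_rot"].T@(np.array(p)-s["ee_pos"]),1]; print(n,d["fx"]*q[0]/q[2]+d["cx"],d["fy"]*q[1]/q[2]+d["cy"])
E
```

```text
[ 0.54399146 -0.14386971  0.28193609] [[ 6.e-04 -1.e+00  9.e-04]
 [-1.e+00 -6.e-04  7.e-04]
 [-7.e-04 -9.e-04 -1.e+00]] [ 1.66214426e+00  1.38428342e+01 -2.76866243e+00 -4.13464390e-02
 -7.33382976e+01 -1.61832124e+00]
[[-3.72663152e-04 -9.53566989e-01 -3.01180774e-01  8.29404916e-02]
 [ 9.99999777e-01 -1.88543797e-04 -6.40392566e-04  3.56140342e-04]
 [ 5.53871445e-04 -3.01180946e-01  9.53566847e-01 -1.62159570e-01]
 [ 0.00000000e+00  0.00000000e+00  0.00000000e+00  1.00000000e+00]] 329.94180419201035 254.61327128557093 194.0889012313647
hub 233.19107437290282 150.14369866719682
tab 236.22706742982368 244.01449964486994
drumc 235.7036603669635 143.20279229390948
col 238.88058299179224 57.73004165543321
```

View pics/w1.png

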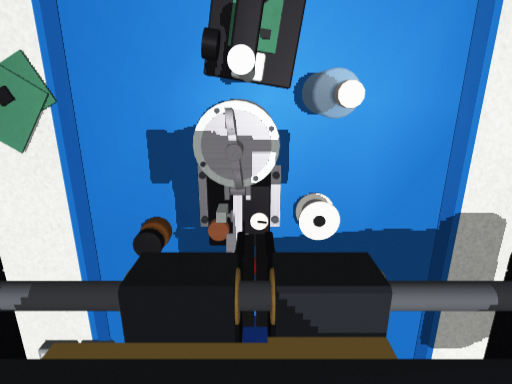

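The wrist view shows the hub at (234,152) and the column top at (240,58). Both match the predictions (233,150) and (239,58) within 2 px, so I'm going down behind the wing.

{"op": "drive_tool", "data": {
  "rows": "0.003 0.0045 0.04 0; 0.003 0.0045 0.08 0; 0.003 0.0045 0.12 0; 0.003 0.0045 0.155 0; 0.003 0.0045 0.18 0; 0.003 0.0045 0.195 0; 0.003 0.0045 0.195 0"
}}

```text
t: 2.22
ee_pos: [0.533, -0.1519, 0.0837]
tool_rot: [[-0.007, -1.0, -0.009], [-1.0, 0.007, 0.001], [-0.001, 0.009, -1.0]]
wrist_force: [-0.6, 0.3, -0.3]
grip_width: 0.0005
grasp_force: 0.0
```

{"op": "drive_tool", "data": {
  "rows": "0 0 0 0; 0 0 0 0"
}}

```text
t: 2.38
ee_pos: [0.5374, -0.1519, 0.089]
tool_rot: [[-0.005, -1.0, 0.003], [-1.0, 0.005, -0.001], [0.0, -0.003, -1.0]]
wrist_force: [-0.5, -0.7, 0.6]
grip_width: 0.0003
grasp_force: 0.0
```

{"op": "drive_tool", "data": {
  "rows": "-0.005 -0.002 0 0; -0.009 -0.006 0 0; -0.0118 -0.01 0 0; -0.0138 -0.0136 0 0; -0.0155 -0.018 0 0; -0.0165 -0.0221 0 0; -0.0168 -0.0265 0 0; -0.0169 -0.031 0 0"
}}

```text
t: 3.05
ee_pos: [0.5645, -0.1348, 0.0868]
tool_rot: [[-0.006, -1.0, -0.008], [-1.0, 0.006, -0.0], [0.0, 0.008, -1.0]]
wrist_force: [-5.0, -0.2, 0.8]
grip_width: 0.0002
grasp_force: 2.2
```

{"op": "drive_tool", "data": {
  "rows": "0.0011 -0.0058 0 0; 0.0031 -0.0114 0 0; 0.006 -0.0165 0 0; 0.0099 -0.021 0 0; 0.0144 -0.0249 0 0; 0.0195 -0.0278 0 0; 0.0251 -0.0298 0 0; 0.0309 -0.0309 0 0"
}}

```text
t: 3.72
ee_pos: [0.5989, -0.1645, 0.0871]
tool_rot: [[-0.005, -1.0, 0.0], [-1.0, 0.005, 0.002], [-0.002, -0.0, -1.0]]
wrist_force: [-1.0, 6.2, 0.3]
grip_width: 0.0006
grasp_force: 2.6
```

{"op": "drive_tool", "data": {
  "rows": "0.006 0 0 0; 0.0118 0.0011 0 0; 0.0174 0.0031 0 0; 0.0174 0.0031 0 0"
}}

```text
t: 4.05
ee_pos: [0.5973, -0.1837, 0.0884]
tool_rot: [[-0.005, -1.0, 0.005], [-1.0, 0.005, -0.001], [0.001, -0.005, -1.0]]
wrist_force: [3.9, 1.2, -0.5]
grip_width: 0.0006
grasp_force: 1.4
```

{"op": "drive_tool", "data": {
  "rows": "-0.004 0 -0.02 0; -0.004 0 -0.045 0; -0.004 0.02 -0.045 0; -0.0056 0.045 -0.045 0; -0.0056 0.0636 -0.045 0; -0.0056 0.0636 -0.045 0; -0.0056 0.0636 -0.025 0; -0.0056 0.0636 -0.01 0"
}}

```text
t: 4.72
ee_pos: [0.5328, -0.1777, 0.0984]
tool_rot: [[-0.004, -1.0, 0.004], [-1.0, 0.004, -0.001], [0.001, -0.004, -1.0]]
wrist_force: [-0.1, 0.4, -0.1]
grip_width: 0.0005
grasp_force: 0.0
```

{"op": "drive_tool", "data": {
  "rows": "0 0 0.01 0; 0 0 0.01 0; 0 0 0.01 0"
}}

```text
t: 4.97
ee_pos: [0.5321, -0.1774, 0.0874]
tool_rot: [[-0.004, -1.0, -0.0], [-1.0, 0.004, -0.001], [0.001, 0.0, -1.0]]
wrist_force: [0.2, 0.2, 0.7]
grip_width: 0.0007
grasp_force: 0.0
```

{"op": "drive_tool", "data": {
  "rows": "-0.0058 0.0011 0 0; -0.0118 0.0011 0 0; -0.0176 0 0 0; -0.0232 -0.002 0 0; -0.0283 -0.0049 0 0; -0.0328 -0.0088 0 0; -0.0367 -0.0133 0 0; -0.0396 -0.0184 0 0"
}}

```text
t: 5.63
ee_pos: [0.5496, -0.137, 0.0873]
tool_rot: [[-0.005, -1.0, -0.002], [-1.0, 0.005, 0.0], [-0.0, 0.002, -1.0]]
wrist_force: [-3.3, -3.1, 0.7]
grip_width: 0.0009
grasp_force: 2.1
```

{"op": "drive_tool", "data": {
  "rows": "-0.002 -0.0056 0 0; -0.0031 -0.0114 0 0; -0.0031 -0.0174 0 0; -0.002 -0.0232 0 0; 0 -0.0288 0 0; 0.0029 -0.0339 0 0; 0.0068 -0.0384 0 0; 0.0113 -0.0423 0 0"
}}

```text
t: 6.3
ee_pos: [0.5918, -0.1473, 0.0863]
tool_rot: [[-0.005, -1.0, -0.003], [-1.0, 0.005, 0.002], [-0.002, 0.003, -1.0]]
wrist_force: [-3.1, 3.9, 0.8]
grip_width: 0.0006
grasp_force: 2.2
```

{"op": "drive_tool", "data": {
  "rows": "0.0051 -0.0029 0 0; 0.0107 -0.0049 0 0; 0.0165 -0.006 0 0; 0.0225 -0.006 0 0; 0.0283 -0.0049 0 0; 0.0339 -0.0029 0 0; 0.0339 -0.0029 0 0"
}}

```text
t: 6.88
ee_pos: [0.598, -0.1818, 0.0878]
tool_rot: [[-0.004, -1.0, 0.006], [-1.0, 0.004, 0.001], [-0.001, -0.006, -1.0]]
wrist_force: [2.3, 2.6, -0.6]
grip_width: 0.0003
grasp_force: 1.4
```

{"op": "drive_tool", "data": {
  "rows": "-0.004 0 -0.02 0; -0.004 0 -0.045 0; -0.004 0.02 -0.045 0; -0.0056 0.045 -0.045 0; -0.0056 0.0636 -0.045 0; -0.0056 0.0636 -0.045 0; -0.0056 0.0636 -0.025 0; -0.0056 0.0636 -0.01 0"
}}

```text
t: 7.55
ee_pos: [0.5335, -0.1767, 0.0981]
tool_rot: [[-0.004, -1.0, 0.005], [-1.0, 0.004, -0.0], [0.0, -0.005, -1.0]]
wrist_force: [-0.6, 0.2, -0.5]
grip_width: 0.0004
grasp_force: 0.0
```

{"op": "drive_tool", "data": {
  "rows": "0 0 0.01 0; 0 0 0.01 0; 0 0 0.01 0"
}}

```text
t: 7.8
ee_pos: [0.5324, -0.177, 0.0873]
tool_rot: [[-0.004, -1.0, -0.0], [-1.0, 0.004, -0.0], [0.0, 0.0, -1.0]]
wrist_force: [1.3, -0.3, 0.4]
grip_width: 0.0006
grasp_force: 0.0
```

{"op": "drive_tool", "data": {
  "rows": "-0.0058 0.0011 0 0; -0.0118 0.0011 0 0; -0.0176 0 0 0; -0.0176 0 0 0"
}}

```text
t: 8.13
ee_pos: [0.532, -0.1587, 0.0883]
tool_rot: [[-0.003, -1.0, 0.001], [-1.0, 0.003, -0.001], [0.001, -0.001, -1.0]]
wrist_force: [-1.1, -1.7, 0.4]
grip_width: 0.0005
grasp_force: 0.8
```

{"op": "drive_tool", "data": {
  "rows": "-0.0028 -0.001 0 0; -0.0056 -0.002 0 0; -0.0082 -0.0035 0 0; -0.0107 -0.0049 0 0; -0.0107 -0.0049 0 0"
}}

```text
t: 8.55
ee_pos: [0.5365, -0.1486, 0.0876]
tool_rot: [[-0.005, -1.0, -0.0], [-1.0, 0.005, 0.0], [-0.0, 0.0, -1.0]]
wrist_force: [-0.6, -1.2, 1.4]
grip_width: 0.0007
grasp_force: 0.9
```

{"op": "drive_tool", "data": {
  "rows": "-0.0023 -0.002 0 0; -0.0045 -0.0039 0 0; -0.0065 -0.006 0 0; -0.0084 -0.0084 0 0; -0.0084 -0.0084 0 0"
}}

```text
t: 8.97
ee_pos: [0.54, -0.1424, 0.0869]
tool_rot: [[-0.005, -1.0, -0.013], [-1.0, 0.005, -0.003], [0.003, 0.013, -1.0]]
wrist_force: [-10.0, -11.9, 6.2]
grip_width: 0.0004
grasp_force: 6.7
```

The force jumped from the 4–5 N of winding to 15.5 N, and the finger stopped with the wing near the predicted stop angle. I'll back off, lift and check.

{"op": "drive_tool", "data": {
  "rows": "0.008 0.008 0 0; 0.016 0.012 0 0; 0.016 0.012 -0.03 0; 0.016 0.012 -0.06 0; 0.016 0.012 -0.1 0; 0.016 0.012 -0.14 0; 0.016 0.012 -0.18 0; 0.016 0.012 -0.18 0"
}}

```text
t: 9.63
ee_pos: [0.5384, -0.1571, 0.2778]
tool_rot: [[-0.003, -1.0, 0.021], [-1.0, 0.003, -0.003], [0.003, -0.021, -1.0]]
wrist_force: [1.9, -0.4, 1.1]
grip_width: 0.0009
grasp_force: 0.0
```

{"op": "drive_tool", "data": {
  "rows": "-0.03 0 0 0; -0.06 0 0 0; -0.06 0 0 0; -0.06 0 0 0"
}}

```text
t: 9.97
ee_pos: [0.5341, -0.0948, 0.2678]
tool_rot: [[-0.002, -1.0, 0.002], [-1.0, 0.002, 0.001], [-0.001, -0.002, -1.0]]
wrist_force: [-0.3, 0.3, -0.4]
grip_width: 0.0002
grasp_force: 0.0
```

```bash
python3 - <<'E'
from h import *
s=env.state(); print(s["ee_pos"],s["t"])
d=env.get_image("wrist"); im=d["image"][:,:,::-1]; t=env.get_image("top")["image"][:,:,::-1]
a=cv2.resize(t[150:225,195:275],(560,525),interpolation=cv2.INTER_CUBIC)
H=np.linalg.inv(d["hand_eye"])
q=H@np.r_[s["tool_rot"].T@(np.array((.5655,-.169,.1))-s["ee_pos"]),1]; u,v=d["fx"]*q[0]/q[2]+d["cx"],d["fy"]*q[1]/q[2]+d["cy"]; print(u,v)
u,v=int(u),int(max(v,60)); b=cv2.resize(im[v-60:v+100,u-80:u+80],(500,500),interpolation=cv2.INTER_CUBIC)
cv2.imwrite("pics/w2.png",b)
cv2.imwrite("pics/t2.png",a)
E
```

```text
[ 0.53414874 -0.09484032  0.26783007] 9.9667
222.10660332472133 99.38173054646431
```

View pics/w2.png

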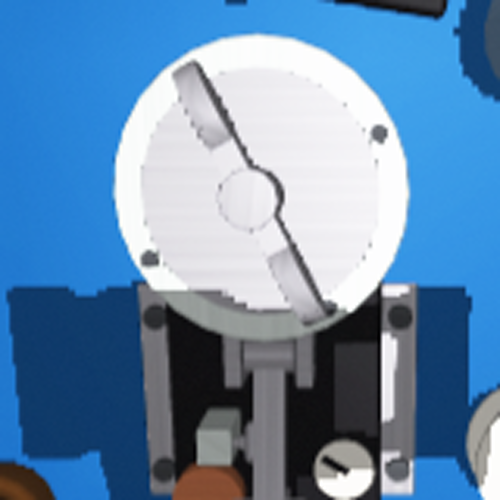

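The key wing sits at about 117°, so key ≈ 423° = 7.38 rad, which is exactly the last click. That agrees with the stop I felt. Next, the lever.

{"op": "drive_tool", "data": {
  "rows": "-0.027 -0.014 0 0; -0.054 -0.029 0 0; -0.054 -0.029 0.04 0; -0.054 -0.029 0.08 0; -0.054 -0.029 0.12 0; -0.054 -0.029 0.16 0; -0.054 -0.029 0.17 0; -0.054 -0.029 0.17 0"
}}

```text
t: 10.73
ee_pos: [0.5606, -0.0435, 0.0944]
tool_rot: [[-0.006, -1.0, -0.007], [-1.0, 0.006, -0.001], [0.001, 0.007, -1.0]]
wrist_force: [0.2, -0.4, 0.6]
grip_width: 0.0002
grasp_force: 0.0
```

{"op": "drive_tool", "data": {
  "rows": "0 0 0 0; 0 0 0 0; 0 0 0 0"
}}

```text
t: 10.98
ee_pos: [0.5646, -0.0424, 0.1004]
tool_rot: [[-0.005, -1.0, 0.006], [-1.0, 0.005, 0.001], [-0.001, -0.006, -1.0]]
wrist_force: [-0.7, -0.5, -0.1]
grip_width: 0.0005
grasp_force: 0.0
```

Well placed at (0.564, -0.042, about 0.098). Pressing down in steps.

{"op": "drive_tool", "data": {
  "rows": "0 0 0.01 0; 0 0 0.018 0; 0 0 0.024 0; 0 0 0.03 0; 0 0 0.034 0; 0 0 0.038 0; 0 0 0.04 0; 0 0 0.04 0"
}}

```text
t: 11.65
ee_pos: [0.5619, -0.0427, 0.0566]
tool_rot: [[-0.005, -1.0, -0.002], [-1.0, 0.005, -0.0], [0.0, 0.002, -1.0]]
wrist_force: [0.4, 0.7, -0.5]
grip_width: 0.0004
grasp_force: 0.0
```

{"op": "drive_tool", "data": {
  "rows": "0 0 0.002 0; 0 0 0.004 0; 0 0 0.005 0; 0 0 0.005 0"
}}

```text
t: 11.98
ee_pos: [0.5627, -0.0426, 0.0551]
tool_rot: [[-0.004, -1.0, 0.0], [-1.0, 0.004, -0.001], [0.001, -0.0, -1.0]]
wrist_force: [-5.0, 0.8, 14.5]
grip_width: 0.0005
grasp_force: 7.3
```

{"op": "drive_tool", "data": {
  "rows": "0 0 -0.02 0; 0 0 -0.05 0; 0 0 -0.09 0; 0 0 -0.13 0; 0 0 -0.17 0; -0.02 0 -0.19 0; -0.05 0 -0.19 0; -0.05 0 -0.19 0"
}}

```text
t: 12.65
ee_pos: [0.5636, 0.0105, 0.2446]
tool_rot: [[-0.002, -1.0, 0.005], [-1.0, 0.002, 0.002], [-0.002, -0.005, -1.0]]
wrist_force: [-0.5, -0.8, -0.2]
grip_width: 0.0004
grasp_force: 0.0
```

```bash
python3 - <<'E'
from h import *
s=env.state(); print(s["ee_pos"],s["t"],s["wrist_force"])
t=env.get_image("scene")["image"][:,:,::-1]; w=env.get_image("wrist")["image"][:,:,::-1]
a=cv2.resize(t[160:285,215:340],(400,400),interpolation=cv2.INTER_CUBIC)
b=cv2.resize(w[20:220,122:322],(400,400),interpolation=cv2.INTER_CUBIC)
cv2.imwrite("pics/f.png",np.hstack([a,b]))
E
```

```text
[0.56364966 0.01052203 0.24460384] 12.65 [-0.46541811 -0.75124411 -0.23384759]
```

View pics/f.png

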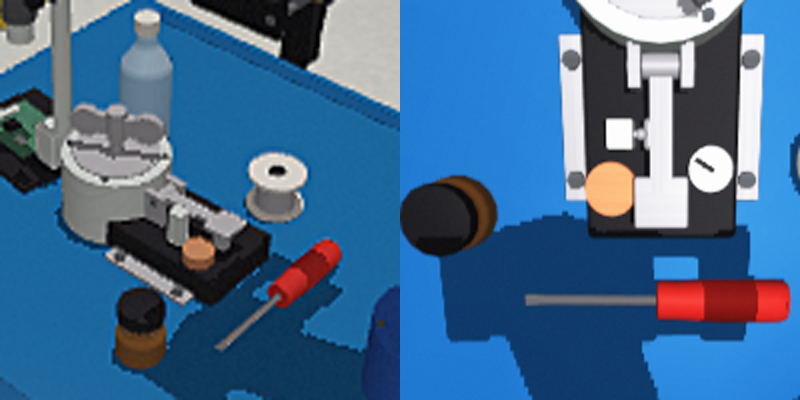

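The scene crop (left) shows the lever level and held down, with its tab at (225,220). The key rests at its click, and the reel, jar, bottle and screwdriver are undisturbed. Handing in.

```bash
python3 -c "
from plant import env
print(env.hand_in())"
```

```text
the job is handed in; nothing more can be done
None
```

I wound the key to its stop, where the ratchet holds it at the last click (about 7.38 rad by camera). The brake lever is down in its catch, the microscope wasn't touched, the bystanders look undisturbed, and the job was handed in at about 12.7 s; no verdict came back.

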